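# Weigh in a lot of spent batteries and terminal bushes

## Robot

A 6-joint arm with a two-finger parallel gripper is mounted at the origin on the work surface. World frame = base frame: x ahead of the robot, y to its left, z up, the work surface at z = 0. Lengths are in mm, angles in rad, forces in N, time in s.
With the tool pointing down it reaches from about 300 to 775 mm from the base axis. Payload 14.6 kg.
Tool frame: the origin (TCP) lies on the centre line of the jaws, within the pads' length; the fingertips stand 19 mm ahead of it and the grasp point (between the pads) is the TCP (bot.tip_reach is the distance from the TCP to the fingertips, in mm); z points along the fingers, y is the line along which they close (so a half turn about z gives the same grasp; the last joint's range is limited). The gripper opens to 85 mm and grips with 20 to 120 N. Pads are 22 mm wide; open, the fingers measure 114 mm over their backs; the gripper's body (76 mm by 85 mm) begins 54 mm behind the grasp point. The pads swing forward as they close: fully open they stand 13 mm farther back than shut.
Start: joints at [-1.322, 0.3, 1.521, -0, 1.321, -0.067], TCP at [170.81, -522.794, 250.281] pointing down, gripper open.
Joint ranges: [-3.03, 3.03], [-0.79, 2.21], [0.23, 2.52], [-1.04, 4.18], [0, 3.07], [-2.55, 2.55]. Speed limits (rad/s): [2.22, 2.22, 2.57, 3.14, 3.14, 3.14].

## Interface

Orientations are given as a unit quaternion [w, x, y, z].
In Python, from rig import bot gives the robot as it stands. Calls block until the motion is done:
- bot.move_to(position, orientation): joint-space move of the TCP to a pose.
- bot.servo_line(position, attitude=None, speed=150, until_force=None): straight line of the TCP; attitude=None keeps the orientation; speed is the mean speed in mm/s. With until_force (N) it stops when the force on the tool has changed by that much, and returns True; else False.
- bot.move_joints(angles): joint-space move.
- bot.move_gripper(opening, grip_force=None): finger opening in mm; grip_force is the grip in N (None keeps the last); returns when the fingers have stopped.
- bot.dwell(seconds).
- bot.ik(position, orientation): joint angles nearest the present ones, or None.
- bot.read_state(): the state.
- bot.read_camera(name): name is "scene" or "side" or "wrist"; returns a dict with "image" (384x512x3 uint8, blue, green, red), "depth" (384x512 float32, mm along the optical axis (not along the pixel's ray), 0 where there is no reading), "fovy" (degrees; the focal length in pixels is half the picture's height over the tangent of half this angle, whatever the lens; pixels are square), "cx", "cy" (the principal point, pixels), "eye" and "attitude" of the camera in the world; the wrist camera has in their place "mount" (4x4, takes a point from camera to tool coordinates, whose origin is the TCP and whose axes are the flange's). Camera axes: x right, y down, z forward; pixel columns grow to the right and rows downward; lengths in mm; the calibration is good to about 2 mm. A picture is of the moment at which its call begins: read the wrist's pose just before it.
A pose or a line that the arm cannot do raises bot.MotionError and nothing moves.
- bot.finish_job(): hands the job in; it is judged then, once.
The state is a dict: "clock": time; "joint_positions": joint angles; "qvel": joint speeds; "effort": joint torques, N m; "ee_pos": TCP position; "tool_rot": TCP orientation; "ft_force": force on the tool from outside, world axes, zero at the start; "moment": the same for the moment, N m; "grip_width": finger opening in mm; "grip_force": force on a finger pad.
Only numpy, scipy, OpenCV 4.12 (cv2) and the standard library are available. Lean on these libraries where they do the work, as an engineer would, in place of code of your own. Each camera call takes 0.05 s, during which the arm holds its last target. There are 200 camera calls.

## Task

Weigh in the lot: first turn the scale's peak-pointer knob back to its zero stop, then stand every battery that lies loose on the bench (not those in the bins) upright in the tray's large bay. Next carry the lidded can to the rubber pad in front of the scale with your fingers pressing its loose lid shut, set it down there, slide the lid fully aside, and tip all the brass bushes into the small bay. Finally stand the can back on its own mat with the lid shut, leaving the pointer at zero and the jar and the roll of tape alone.

Things in the scene. Friction and masses are not known exactly. Their poses are not given: they have to be found in the camera images.
- scale: fixed bench scale, origin on the bench; x away from the robot at yaw 0, y left. In its axes (mm) a steel tray covers x -70..70, y -240..116: floor at z 43, rim at z 80, walls 4 thick, a divider at y 0. The knob's panel, 40 high, covers x -175..-78, y -238..-58; a display head up to 140 high stands behind the tray at x 85..126, y -199..-49
- battery_bay (a point): centre of the floor of the large tray bay (its right part), axes as the scale's; inside 132 mm in x by 234 mm in y; walls rise 37 mm above this point
- bush_bay (a point): centre of the floor of the small tray bay (its left part), axes as the scale's; inside 132 mm in x by 110 mm in y; walls rise 37 mm above this point
- pad (a point): a point on top of the black rubber pad that lies on the bench in front of the small bay, where the can is to be set down: axes as the scale's; the pad is 4 mm thick and covers x -78..77, y -58..54 mm about this point, 17 mm short of the scale
- pointer (a joint): angle of the peak-pointer knob in rad: 0 at its zero stop, at most 4.0, and grows clockwise seen from above; turn it counter-clockwise to bring it back. It stays where it is left (friction about 0.04 N m)
- pointer_grip (a point): middle of the knob's black grip bar, on the vertical knob axis, about 77 mm above the bench: the bar is 51 mm long, 14 mm thick, its top 7 mm above and its foot (a disc 54 mm across) 23 mm below this point. At angle 0 the bar lies along the scale's x; this point's x axis runs along the bar and turns with it
- can_mid (a point): middle of the sheet-metal can: 31 mm above its underside (half height), between its sides. Can axes: x from spout to back, z up. Can 58 mm wide (y -29..29), 62 mm high, walls 3 mm, about 0.3 kg empty. Bottom covers x 0..75 mm; back wall upright at x 75; the front wall is a ramp from x 0 at the bottom to the spout lip at x -65 at the top
- can_lip (a point): middle of the can's spout lip (can x -65, 31 mm above can_mid), axes as the can's. Behind it the can's top is open at x -62..22 mm (under the lid); a fixed deck closes x 22..75. With the lid aside and the can tipped spout-down by about 60 degrees the bushes roll down the ramp and out over this lip
- lid (a joint): how far the loose lid is slid aside, in m: 0 shut, 0.06 fully aside. It slides towards the can's -y with little friction (0.3 N) and cannot come off
- lid_tab (a point): centre of the upright tab on the lid: 30 mm along the can's x, 10 mm thick in y, 30 mm high; it stands on the lid's top, which is 66 mm above the can's underside (top of tab 95 mm). When the lid is shut it is at x -35, y -10 mm in can axes. The lid plate covers the can's x -66..20 mm
- lid_flange (a point): point on the outer face of the lid's turned-down flange, which when shut lies along the can's -y side (outer face y -32.5, x -30..20 mm, from 20 mm above the can's underside up). One finger on it and one on the can's +y side grip 61.5 mm across, press the lid shut and carry the can. Point at can x 6 mm, 38 mm above the underside
- mat: the can's own place: a fixed black rubber mat 190 by 110 mm, 4 mm thick, origin under its centre; the can starts on it, spout roughly towards the robot
- battery1_mid (a point): centre of a small black battery, 97 (x) by 43 (y) by 52 mm (z up, terminals on top), about 0.5 kg; None when there is no such battery (or while held)
- battery2_mid (a point): centre of a small black battery, 97 (x) by 43 (y) by 52 mm (z up, terminals on top), about 0.5 kg; None when there is no such battery (or while held)
- battery3_mid (a point): centre of a small black battery, 97 (x) by 43 (y) by 52 mm (z up, terminals on top), about 0.5 kg; None when there is no such battery (or while held)
- bush1: centre of a brass bush, a cylinder 22 mm across and 46 mm long (its y axis), 50 g, at first lying loose inside the can with its axis across the can
- bush2: centre of a brass bush, a cylinder 22 mm across and 46 mm long (its y axis), 50 g, at first lying loose inside the can with its axis across the can
- bush3: centre of a brass bush, a cylinder 22 mm across and 46 mm long (its y axis), 50 g, at first lying loose inside the can with its axis across the can
- jar: a glass jar, 54 mm across and 85 mm high, standing among the batteries; a bystander. Origin under its centre
- tape: a roll of tape 90 mm across and 40 mm high, a bystander; origin under its centre

How it is judged:
By the outcome, as a careful person would: the job done as asked, in the order asked, and still so for the second after the job is handed in, with the robot touching nothing.
Of battery1, battery2, battery3 only 2 to 3 are there at a start; the rules pass over those that are not, and their reading is None.
At some moment in a run one of battery1, battery2, battery3 may be knocked a few centimetres aside while the robot is not near it.
It also fails if it takes over 210 s, if anything falls off the work surface, if the arm or the gripper's body presses on something with over 40 N, if the wrist force passes 120 N, or if a joint passes its speed limit or range.

## Working session

There is one attempt and no reset: what is moved stays moved. The work goes in short steps, each a Python script; the robot and the scene stay as the last script left them, time stands still between calls to the robot, and variables do not carry over. Pictures are saved under pics/ and viewed, at most 14 in all, crops included, and the job is handed in when it is done.

```bash
ls; mkdir -p pics
cat > h.py <<'E'
from rig import bot
import numpy as np, cv2
from scipy.spatial.transform import Rotation as R
def q2R(q): return R.from_quat(np.r_[q[1:],q[0]]).as_matrix()
def R2q(M):
    q=R.from_matrix(M).as_quat(); return [float(v) for v in (q[3],q[0],q[1],q[2])]
def cam(name):
    s=bot.read_state(); c=bot.read_camera(name)
    if name=="wrist":
        T=np.eye(4);T[:3,:3]=q2R(s["tool_rot"]);T[:3,3]=s["ee_pos"]; T=T@np.array(c["mount"])
    else:
        T=np.eye(4);T[:3,:3]=q2R(c["attitude"]) if np.size(c["attitude"])==4 else np.array(c["attitude"]);T[:3,3]=c["eye"]
    c["T"]=T; c["f"]=c["image"].shape[0]/2/np.tan(np.radians(c["fovy"])/2)
    return c
def cloud(c):
    h,w=c["depth"].shape; u,v=np.meshgrid(np.arange(w),np.arange(h)); d=c["depth"].astype(float)
    P=np.stack([(u-c["cx"])/c["f"]*d,(v-c["cy"])/c["f"]*d,d],-1)
    P=P@c["T"][:3,:3].T+c["T"][:3,3]; P[d<=0]=np.nan; return P
def pz(c,u,v,z):  # pixel ray with plane z
    r=c["T"][:3,:3]@np.array([(u-c["cx"])/c["f"],(v-c["cy"])/c["f"],1]); e=c["T"][:3,3]
    return e+r*(z-e[2])/r[2]
def proj(c,p):
    q=c["T"][:3,:3].T@(np.array(p)-c["T"][:3,3]); return [c["cx"]+c["f"]*q[0]/q[2],c["cy"]+c["f"]*q[1]/q[2]]
def down(yaw): # tool z down, tool y axis (closing) at angle yaw in world
    y=np.array([np.cos(yaw),np.sin(yaw),0]); z=np.array([0,0,-1.]); return R2q(np.stack([np.cross(y,z),y,z],1))
E
python3 - <<'E'
from h import *
import pickle
for n in ("scene","side","wrist"):
    c=cam(n); cv2.imwrite(f"pics/{n}0.png",cv2.resize(c["image"],(768,576),interpolation=cv2.INTER_CUBIC)); pickle.dump(c,open(n+"0.pkl","wb"))
    print(n,c["T"].round(2).tolist(),c["fovy"],c["cx"],c["cy"])
print(bot.read_state()); print(bot.tip_reach)
E
```

```text
pics
scene [[0.72, 0.45, -0.53, 1074.34], [0.7, -0.45, 0.56, -632.62], [0.02, -0.77, -0.64, 788.37], [0.0, 0.0, 0.0, 1.0]] 52.458656569227514 254.5181530491196 182.2783730813461
side [[-0.91, -0.27, 0.31, 199.19], [-0.41, 0.56, -0.72, 669.09], [0.02, -0.78, -0.62, 683.31], [0.0, 0.0, 0.0, 1.0]] 55.5343826553616 257.7530660122919 194.19846635704582
wrist [[0.31, -0.9, -0.31, 249.25], [-0.95, -0.29, -0.1, -496.26], [-0.0, 0.32, -0.95, 373.66], [0.0, 0.0, 0.0, 1.0]] 67.12581777597784 254.8852239401575 192.17061555361235
{'clock': 0.15, 'joint_positions': array([-1.32162609e+00,  3.00357281e-01,  1.52145828e+00,  1.06881917e-05,
        1.32069510e+00, -6.66026756e-02]), 'qvel': array([-9.62171512e-04, -3.30485909e-03, -9.69593553e-04, -1.96406511e-03,
       -1.11319378e-03, -1.27733792e-05]), 'effort': array([-1.88235219e-05, -5.43668139e+01, -3.61886823e+01, -8.04218575e-05,
        3.14771962e-03, -3.74346868e-06]), 'ee_pos': array([ 170.75992368, -522.6444502 ,  249.83569231]), 'tool_rot': array([-4.57567606e-04,  9.87561909e-01,  1.57229977e-01, -3.66860388e-05]), 'ft_force': array([-0.28526848, -0.70187001, -0.11450656]), 'moment': array([0.02181855, 0.0219696 , 0.00398785]), 'grip_force': 0.0, 'grip_width': 85.4486885623959}
19.0
```

View pics/scene0.png

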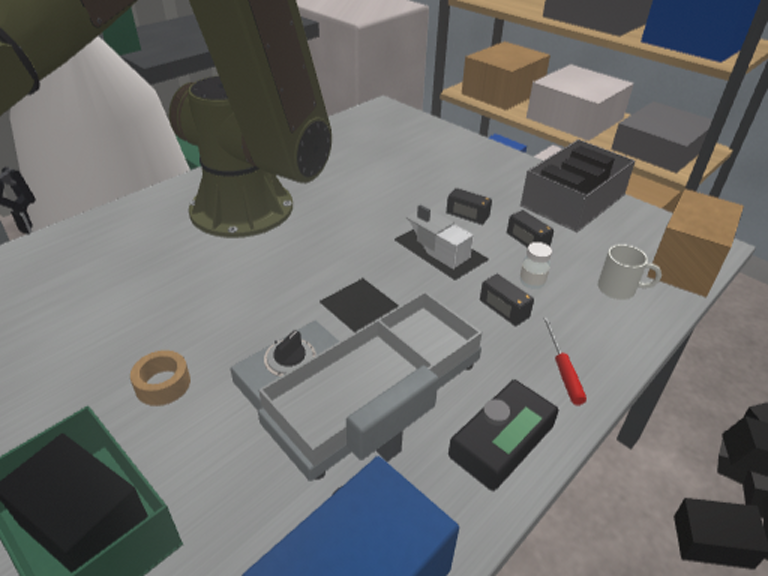

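View pics/side0.png

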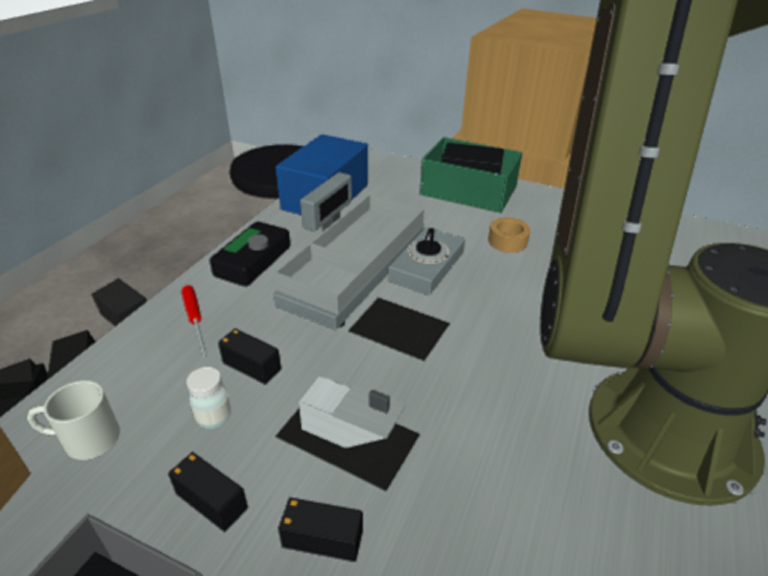

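The pictures show three loose batteries around the can's mat and the jar: side (250,355), (208,490), (321,528). The knob is at (430,245). I'll make a top-down map from the depth.

```bash
cat >> h.py <<'E'
def ortho(cs,x0,x1,y0,y1,s=2,zmax=200):  # rows: +x up, cols: y left ; s px per... mm per px
    H=int((x1-x0)/s);W=int((y1-y0)/s); im=np.zeros((H,W,3),np.uint8); zb=np.full((H,W),-99.)
    for c in cs:
        P=cloud(c).reshape(-1,3); col=c["image"].reshape(-1,3)
        ok=~np.isnan(P[:,0])&(P[:,2]<zmax)&(P[:,2]>-10)
        P=P[ok];col=col[ok]; r=((x1-P[:,0])/s).astype(int); k=((y1-P[:,1])/s).astype(int)
        m=(r>=0)&(r<H)&(k>=0)&(k<W); P=P[m];col=col[m];r=r[m];k=k[m]
        o=np.argsort(P[:,2]); r=r[o];k=k[o];z=P[o,2];cl=col[o]
        b=z>zb[r,k]; im[r[b],k[b]]=cl[b]; zb[r[b],k[b]]=z[b]
    return im,zb
def rects(zb,x1,y1,s,lo,hi,amin=500):
    m=((zb>lo)&(zb<hi)).astype(np.uint8); m=cv2.morphologyEx(m,cv2.MORPH_CLOSE,np.ones((3,3)))
    out=[]
    for cn in cv2.findContours(m,cv2.RETR_EXTERNAL,cv2.CHAIN_APPROX_NONE)[0]:
        if cv2.contourArea(cn)*s*s<amin: continue
        (u,v),(w,h),a=cv2.minAreaRect(cn); b=cv2.boxPoints(((u,v),(w,h),a))
        e=[b[1]-b[0],b[2]-b[1]]; e=e[0] if np.linalg.norm(e[0])>np.linalg.norm(e[1]) else e[1]
        out.append((round(x1-(v+.5)*s),round(y1-(u+.5)*s),round(max(w,h)*s),round(min(w,h)*s),round(float(np.arctan2(-e[0],-e[1])),3)))
    return out
E
python3 - <<'E'
from h import *
import pickle
cs=[pickle.load(open(n+"0.pkl","rb")) for n in("scene","side")]
B=(200,900,-450,550,2)
im,zb=ortho(cs,*B)
for y in range(-400,551,100):
    cv2.line(im,(int((550-y)/2),0),(int((550-y)/2),349),(0,255,255) if y==0 else (255,255,0),1)
for x in range(200,900,100): cv2.line(im,(0,int((900-x)/2)),(499,int((900-x)/2)),(255,255,0),1)
cv2.imwrite("pics/ortho.png",cv2.resize(im,None,fx=1.6,fy=1.6,interpolation=cv2.INTER_NEAREST))
for lo,hi in((44,58),(60,90),(90,110),(110,170),(30,44)):print(lo,hi,rects(zb,900,550,2,lo,hi,300))
E
```

```text
44 58 [(406, 372, 101, 50, -2.908), (495, -244, 76, 75, -1.989), (567, 389, 102, 48, -0.197), (664, 159, 100, 49, -0.111), (841, -98, 174, 92, -1.571)]
60 90 [(497, -243, 58, 17, -1.36), (446, 209, 145, 69, -0.036), (656, 273, 52, 48, -0.464), (629, -168, 363, 145, -1.651), (820, -98, 41, 38, -0.927), (800, 379, 99, 80, -0.042)]
90 110 [(406, 203, 30, 16, -3.142), (543, 536, 96, 26, -3.142), (552, 522, 163, 52, -3.124)]
110 170 [(731, -238, 156, 42, -1.642), (834, -377, 144, 130, -1.571), (852, 503, 94, 92, -3.142)]
30 44 [(365, -409, 92, 80, -0.0), (496, -243, 185, 99, -1.648), (615, -350, 141, 16, -0.074), (622, -222, 233, 138, -1.642), (639, -49, 140, 106, -0.142), (643, 15, 141, 15, -0.095), (839, -99, 178, 95, -1.547)]
```

View pics/ortho.png

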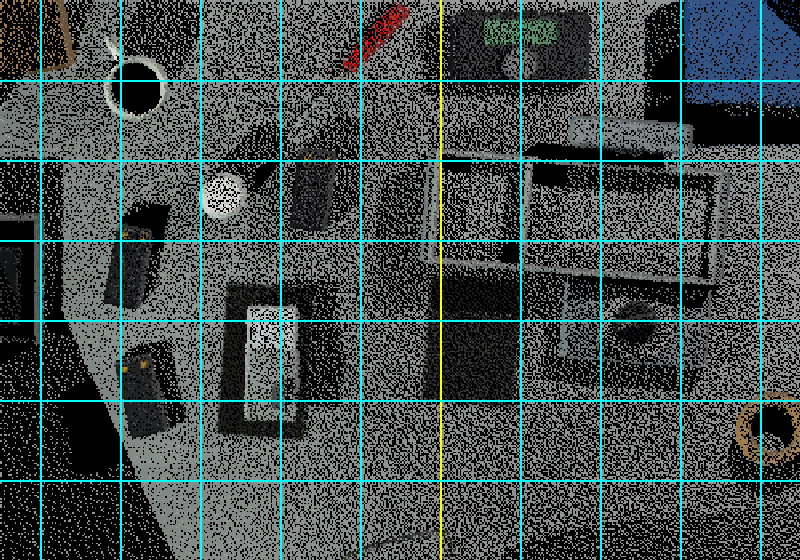

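```bash
cat >> h.py <<'E'
def near(p,yaw):  # pick the half-turn nearest current joints, keeping j6 in range
    q0=bot.read_state()["joint_positions"]; best=None
    for k in (0,np.pi):
        o=down(yaw+k); j=bot.ik(p,o)
        if j is None: continue
        d=np.abs(np.array(j)-q0).max()
        if best is None or d<best[0]: best=(d,o,j)
    return best
def wlook(box,lo,hi,s=1,amin=400,save=None):
    c=cam("wrist"); im,zb=ortho([c],*box,s); 
    if save: cv2.imwrite(save,c["image"])
    return rects(zb,box[1],box[3],s,lo,hi,amin),c
def st(): 
    s=bot.read_state(); return round(s["clock"],1),np.round(s["ee_pos"],1).tolist(),np.round(s["joint_positions"],2).tolist(),np.round(s["ft_force"],1).tolist(),np.round(s["moment"],2).tolist(),round(s["grip_width"],1),round(s["grip_force"],1)
E
python3 - <<'E'
from h import *
p=[480,-243,260]; yb=-1.36
for k in (0,1):
    for y in (0,0.64,1.28,1.38):
        j=bot.ik([497,-243,150],down(yb+np.pi/2+k*np.pi+y)); print(k,y,None if j is None else np.round(j,2))
bot.move_to(p,near(p,yb+np.pi/2)[1]); 
r,c=wlook((400,600,-350,-130),62,92,save="pics/w1.png"); print(r); print(wlook((350,700,-400,50),36,45)[0]); print(st())
E
```

```text
0 0 [-0.52  0.41  1.62 -0.    1.11 -0.73]
0 0.64 [-0.52  0.41  1.62 -0.    1.11 -1.37]
0 1.28 [-0.52  0.41  1.62 -0.    1.11 -2.01]
0 1.38 [-0.52  0.41  1.62 -0.    1.11 -2.11]
1 0 [-0.52  0.41  1.62 -0.    1.11  2.41]
1 0.64 [-0.52  0.41  1.62 -0.    1.11  1.77]
1 1.28 [-0.52  0.41  1.62 -0.    1.11  1.13]
1 1.38 [-0.52  0.41  1.62 -0.    1.11  1.03]
[(495, -245, 52, 15, -1.362), (572, -238, 215, 56, -1.571)]
[(494, -245, 179, 98, -1.646), (628, -227, 233, 119, -1.647), (640, -61, 120, 81, -3.142)]
(1.8, [479.6, -243.8, 260.0], [-0.54, 0.27, 1.54, -0.0, 1.33, -0.75], [0.4, 0.5, 0.9], [-0.01, 0.04, 0.02], 85.5, 0.0)
```

View pics/w1.png

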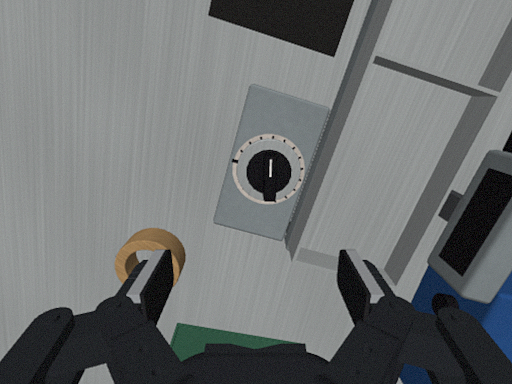

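The white index points up the picture from (270,168), and the zero mark is at the left, (236,160). That means about 1.285 rad to turn back counter-clockwise.

Run:
```python
from h import *
y0=-1.362+np.pi/2; x,y=495.5,-244.5
o=near([x,y,150],y0)[1]
bot.move_gripper(45); bot.move_to([x,y,130],o); 
print(bot.servo_line([x,y,81],speed=100,until_force=8),st())
bot.move_gripper(0,25); print(st())
for a in np.linspace(0,1.26,7)[1:]: bot.servo_line([x,y,81],down(y0+a),speed=60)
print(st())
for a in (1.31,1.36):
    bot.servo_line([x,y,81],down(y0+a),speed=60); print(st())
bot.move_gripper(45); bot.servo_line([x,y,160],speed=200)
p=[480,-243,260]; bot.move_to(p,near(p,y0)[1])
print(wlook((400,600,-350,-130),62,92,save="pics/w2.png")[0],st())
```

```text
False (3.5, [495.9, -244.7, 81.8], [-0.52, 0.5, 1.66, -0.0, 0.97, -0.73], [-0.1, 0.2, 1.0], [-0.03, 0.03, 0.01], 44.9, 0.0)
(3.9, [496.1, -244.6, 81.8], [-0.52, 0.5, 1.67, 0.0, 0.97, -0.73], [3.1, 1.8, 5.8], [0.34, -0.41, 0.06], 13.3, 28.5)
(6.0, [495.5, -245.3, 81.7], [-0.53, 0.5, 1.67, -0.0, 0.97, -1.99], [-3.1, -4.1, 7.2], [-0.81, 0.54, 0.04], 13.4, 28.7)
(6.3, [495.5, -245.4, 81.8], [-0.53, 0.5, 1.67, -0.0, 0.97, -2.04], [-3.0, -4.1, 7.1], [-0.72, 0.44, -0.67], 13.4, 33.4)
(6.5, [496.0, -245.3, 81.9], [-0.53, 0.5, 1.66, -0.0, 0.97, -2.09], [1.2, -4.5, 6.6], [-0.76, -0.26, -0.75], 13.4, 54.8)
[(495, -245, 51, 15, -0.077), (554, -236, 213, 6, -1.647)] (8.7, [479.9, -242.9, 259.2], [-0.54, 0.27, 1.54, -0.0, 1.33, -0.75], [-0.5, 0.0, 0.0], [0.01, -0.01, -0.01], 45.1, 0.0)
```

Knob at zero. Next, the batteries.

```bash
cat >> h.py <<'E'
SY=-0.077; SO=np.array([633,-106.5])
def sc(x,y): return SO+np.array([[np.cos(SY),-np.sin(SY)],[np.sin(SY),np.cos(SY)]])@np.array([x,y])
def findbat(g):
    bot.move_gripper(85)
    p=[g[0]*0.97,g[1]*0.97,270]; b=near(p,SY+np.pi/2); bot.move_to(p,b[1])
    r,_=wlook((g[0]-130,g[0]+130,g[1]-130,g[1]+130),46,58)
    print(r); r=[q for q in r if 85<q[2]<112 and 38<q[3]<60]
    return min(r,key=lambda q:np.hypot(q[0]-g[0],q[1]-g[1]))
def getbat(g,slot):
    q=findbat(g); x,y=q[0],q[1]; yaw=q[4]+np.pi/2
    b=near([x,y,150],yaw); bot.move_to([x,y,120],b[1])
    print("dn",bot.servo_line([x,y,37],speed=120,until_force=12))
    bot.move_gripper(0,60); w=bot.read_state()["grip_width"]; print(st())
    assert 38<w<50
    bot.servo_line([x,y,230],speed=250)
    X,Y=sc(0,-119+slot); b=near([X,Y,230],SY+np.pi/2)
    bot.move_to([X,Y,230],b[1]); bot.servo_line([X,Y,110],speed=200)
    print("put",bot.servo_line([X,Y,78],speed=60,until_force=8),st())
    bot.move_gripper(52); bot.servo_line([X,Y,200],speed=200); print(st())
E
python3 - <<'E'
from h import *
getbat((664,159),60)
E
```

```text
[(661, 159, 96, 43, -0.117)]
dn False
(12.8, [661.3, 159.0, 37.7], [0.18, 0.81, 1.27, -0.0, 1.07, -1.27], [-1.5, -1.4, 5.4], [-0.22, 0.21, 0.06], 42.1, 63.3)
put True (16.2, [628.2, -165.3, 80.4], [-0.31, 0.69, 1.36, 0.0, 1.09, -1.81], [-1.4, 0.3, 4.3], [0.08, 0.12, -0.02], 42.2, 63.8)
(17.2, [628.0, -165.2, 198.5], [-0.31, 0.57, 1.27, -0.0, 1.31, -1.81], [0.2, -0.9, -0.9], [-0.0, 0.02, 0.04], 51.7, 0.0)
```

Run:
```python
from h import *
getbat((567,389),-76)
getbat((406,372),-8)
import pickle
c=cam("side"); cv2.imwrite("pics/side1.png",cv2.resize(c["image"],(768,576))); pickle.dump(c,open("side1.pkl","wb"))
x,y=460,209; bot.move_to([430,205,260],near([430,205,260],-0.036+np.pi/2)[1])
r,c=wlook((330,600,90,330),60,85,save="pics/w3.png");print(r,wlook((330,600,90,330),86,105,amin=100)[0],st()); pickle.dump(c,open("w3.pkl","wb"))
```

```text
[(446, 382, 45, 17, -1.571), (565, 389, 97, 44, -0.17)]
dn False
(21.6, [565.3, 389.2, 37.8], [0.55, 0.82, 1.24, -0.0, 1.08, -0.85], [-0.8, 0.6, 6.0], [-0.11, 0.05, 0.01], 41.9, 63.2)
put True (26.3, [617.7, -300.8, 80.5], [-0.51, 0.77, 1.22, 0.0, 1.15, -2.0], [-1.0, 0.2, 4.2], [0.06, 0.08, -0.05], 42.1, 64.0)
(27.3, [617.6, -300.7, 198.4], [-0.51, 0.65, 1.13, 0.0, 1.37, -2.0], [0.0, -0.5, -1.2], [0.03, 0.03, -0.01], 51.9, 0.0)
[(402, 373, 96, 44, -2.909)]
dn False
(32.2, [402.2, 373.1, 37.6], [0.68, 0.57, 1.69, -0.0, 0.88, -1.12], [-0.5, -1.6, 6.5], [-0.37, 0.03, 0.02], 41.9, 62.4)
put True (36.7, [622.9, -233.0, 80.4], [-0.41, 0.72, 1.3, -0.0, 1.12, -1.91], [-1.1, 0.8, 3.6], [-0.09, 0.12, 0.01], 42.0, 63.6)
(37.7, [622.8, -232.9, 198.5], [-0.41, 0.6, 1.21, 0.0, 1.33, -1.91], [-0.2, -0.5, 0.2], [-0.02, -0.01, 0.0], 52.3, 0.0)
[(444, 210, 142, 63, -0.03)] [(404, 202, 30, 10, -3.142)] (39.6, [430.5, 204.5, 259.8], [0.37, 0.13, 1.71, -0.0, 1.31, -1.17], [-0.1, 0.3, 0.6], [0.03, -0.05, 0.01], 51.9, 0.0)
```

View pics/side1.png

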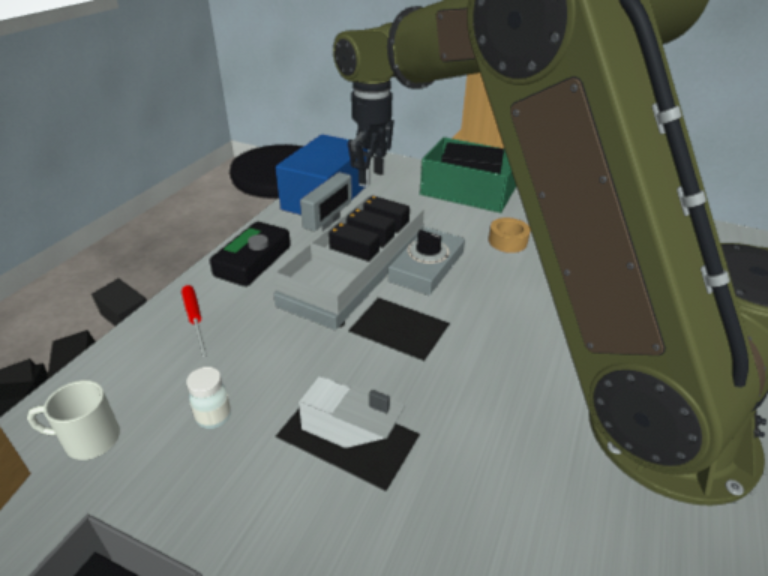

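View pics/w3.png

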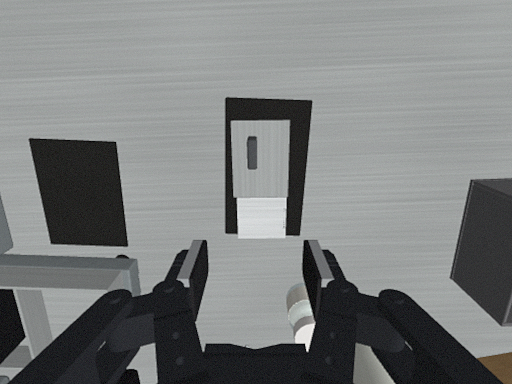

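Tray holds three upright batteries; w3 shows the can with its lid shut, tab at (252,152), and the pad corners at (29,138), (116,142), (128,246), (50,243). Next I'll carry the can to the pad.

```bash
cat >> h.py <<'E'
def cp(C,yaw,x,y): return np.array(C)+np.array([[np.cos(yaw),-np.sin(yaw)],[np.sin(yaw),np.cos(yaw)]])@np.array([x,y])
CM=(439.4,211.5); CY=-0.03
E
python3 - <<'E'
from h import *
import pickle
c=pickle.load(open("w3.pkl","rb"))
k=[pz(c,u,v,4) for u,v in((29,138),(116,142),(128,246),(50,243))]; print(np.round(k),np.mean(k,0).round(1),"scale est",sc(-164,57))
m=[pz(c,u,v,4) for u,v in((226,97),(311,100),(300,236),(226,233))]; print(np.round(m),np.mean(m,0).round(1))
P=sc(-166,57)
x,y=cp(CM,CY,8,-1.75); b=near([x,y,170],CY+np.pi/2)
bot.move_gripper(85); bot.move_to([x,y,140],b[1]); print(bot.servo_line([x,y,50],speed=80,until_force=8))
bot.move_gripper(0,60); print(st())
bot.servo_line([x,y,75],speed=60)
bot.servo_line([x,y,150],speed=120); print(st())
X,Y=cp(P,SY,8,-1.75); o=near([X,Y,150],SY+np.pi/2)[1]
bot.servo_line([X,Y,150],o,speed=150)
bot.servo_line([X,Y,65],speed=100); print(bot.servo_line([X,Y,48],speed=30,until_force=5),st())
bot.move_gripper(75); bot.servo_line([X,Y,165],speed=120)
p=[450,-45,270]; bot.move_to(p,near(p,SY+np.pi/2)[1])
r,c=wlook((350,580,-150,80),60,85,save="pics/w4.png");print(r,wlook((350,580,-150,80),86,105,amin=100)[0],st())
E
```

```text
[[ 391.  -88.    4.]
 [ 400.   24.    4.]
 [ 553.   12.    4.]
 [ 544. -102.    4.]] [471.9 -38.6   4. ] scale est [473.87060206 -37.0533679 ]
[[349. 172.   4.]
 [357. 278.   4.]
 [546. 267.   4.]
 [537. 159.   4.]] [447.1 218.7   4. ]
False
(42.2, [447.5, 209.5, 50.6], [0.36, 0.45, 1.84, -0.0, 0.85, -1.18], [-1.9, -1.7, 8.3], [-0.57, 0.42, -0.01], 61.2, 63.0)
(43.6, [447.0, 209.4, 149.2], [0.36, 0.29, 1.79, 0.0, 1.07, -1.18], [0.6, -0.1, -4.5], [-0.01, 0.11, 0.0], 61.6, 66.1)
True (46.9, [479.6, -39.3, 50.7], [-0.16, 0.43, 1.88, -0.0, 0.83, -1.65], [-1.7, -0.3, 9.2], [-0.31, 0.24, -0.02], 61.3, 66.8)
[(476, -39, 142, 63, -0.073), (573, -67, 160, 18, -1.63)] [(436, -44, 30, 10, -0.0)] (48.9, [449.7, -44.9, 268.6], [-0.18, 0.06, 1.76, 0.0, 1.32, -1.67], [-0.1, 0.5, -0.2], [-0.03, 0.04, 0.04], 74.8, 0.0)
```

View pics/w4.png

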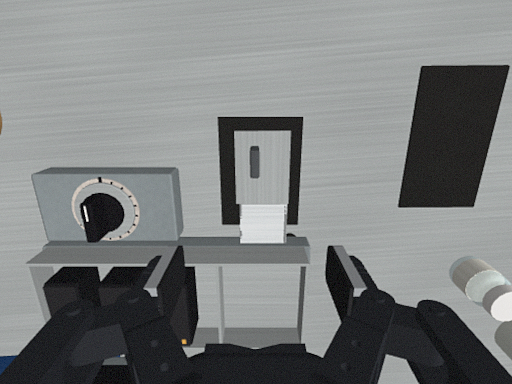

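Can stands on the pad with its lid shut (tab at (255,162)). Next: slide the lid aside.

Run:
```python
from h import *
C=(471.6,-36.7); yaw=-0.075
x,y=cp(C,yaw,-35,-10); o=near([x,y,150],yaw+np.pi/2)[1]
bot.move_gripper(40); bot.move_to([x,y,140],o); print(bot.servo_line([x,y,93],speed=80,until_force=5))
bot.move_gripper(0,20); print(st())
X,Y=cp(C,yaw,-35,-71.5); bot.servo_line([X,Y,93],speed=40); print(st())
bot.move_gripper(30); bot.servo_line([X,Y,160],speed=150)
p=[450,-45,270]; bot.move_to(p,near(p,SY+np.pi/2)[1])
r,c=wlook((350,580,-170,80),60,80,save="pics/w5.png");print(r,wlook((350,580,-170,80),86,105,amin=100)[0],st())
```

```text
False
(51.0, [436.1, -44.1, 93.4], [-0.18, 0.27, 1.98, -0.0, 0.9, -1.68], [-1.7, -0.6, 4.9], [-0.07, 0.22, -0.14], 9.9, 25.6)
(52.7, [431.4, -105.2, 93.0], [-0.32, 0.28, 1.96, 0.0, 0.9, -1.82], [0.8, 4.5, 2.7], [0.88, -0.31, 0.14], 9.4, 25.6)
[(473, -69, 142, 122, -0.069)] [(431, -104, 30, 11, -0.074)] (54.3, [449.5, -45.2, 268.4], [-0.18, 0.06, 1.76, -0.0, 1.32, -1.67], [-0.1, -0.6, 0.2], [-0.02, -0.01, -0.01], 30.0, 0.0)
```

View pics/w5.png

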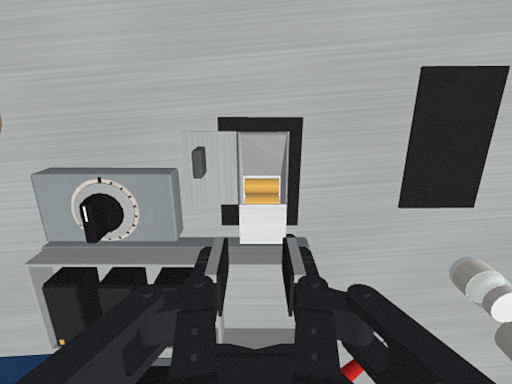

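Lid is fully aside, and the bushes are visible at (263,188). Now I'll check that the pouring path can be reached.

```bash
cat >> h.py <<'E'
GX,GZ=46,42
def pour(lip_s,lz,th,base_o):
    """TCP pose with can tipped th deg, lip at scale xy lip_s, height lz"""
    Rz=R.from_euler('z',SY).as_matrix(); Rt=Rz@R.from_euler('y',-np.radians(th)).as_matrix()
    L=np.r_[sc(*lip_s),lz]; p=L+Rt@np.array([GX+65,0,GZ-62])
    return p.tolist(),R2q(Rt@Rz.T@q2R(base_o))
PATH=[((-60,62),150,0),((-30,64),150,25),((15,66),135,30),((18,66),112,40),((18,66),102,46),((18,66),98,52),((18,66),96,58),((18,66),96,64),((18,66),98,70)]
E
python3 - <<'E'
from h import *
C=(471.0,-36.9); x,y=cp(C,SY,GX,0)
o=near([x,y,150],SY+np.pi/2)[1]
for l,z,t in PATH:
    p,q=pour(l,z,t,o); j=bot.ik(p,q); print(t,np.round(p),None if j is None else np.round(j,2))
E
```

```text
0 [689. -49. 130.] [-0.12  0.72  1.18 -0.    1.24 -1.62]
25 [717. -49. 179.] [-0.13  0.54  1.4   0.03  0.76 -1.64]
30 [759. -50. 173.] [-0.12  0.61  1.33  0.03  0.68 -1.64]
40 [754. -50. 168.] [-0.12  0.57  1.47  0.07  0.41 -1.67]
46 [747. -49. 168.] [-0.12  0.54  1.55  0.14  0.25 -1.74]
52 [740. -49. 173.] [-0.13  0.52  1.63  0.42  0.1  -2.02]
58 [732. -48. 180.] [-0.13  0.5   1.7   2.56  0.08  2.13]
64 [722. -47. 187.] [-0.13  0.48  1.77  2.92  0.23  1.76]
70 [713. -46. 195.] [-0.13  0.47  1.82  3.    0.38  1.69]
```

Pouring straight ahead passes the wrist singularity (j5≈0). I'll try yawing the can and using the half-turn grasp.

```bash
cat >> h.py <<'E'
def pour(lip_s,lz,th,dy):
    Rz=R.from_euler('z',SY+dy).as_matrix(); Rt=Rz@R.from_euler('y',-np.radians(th)).as_matrix()
    L=np.r_[sc(*lip_s),lz]; p=L+Rt@np.array([GX+65,0,GZ-62])
    return p.tolist(),R2q(Rt@Rz.T@q2R(down(SY+dy-np.pi/2)))
def path(d): 
    return [((-60,66),160,0,d),((-40,70),155,20,d),((20,76),140,30,d),((22,76),116,40,d),((22,76),104,46,d),((22,76),100,52,d),((22,76),98,58,d),((22,76),98,64,d),((22,76),100,70,d)]
E
python3 - <<'E'
from h import *
C=(471.0,-36.9); x,y=cp(C,SY,GX,0)
print(np.round(bot.ik([x,y,46],down(SY-np.pi/2)),2))
for d in (0.45,0.6,0.75):
  print(d)
  for a in path(d):
    p,q=pour(*a); j=bot.ik(p,q); print(a[2],np.round(p),None if j is None else np.round(j,2))
E
```

```text
[-0.15  0.5   1.78 -0.    0.86  1.5 ]
0.45
0 [682.   4. 140.] [-0.05  0.69  1.21 -0.    1.24  1.15]
20 [702.   7. 174.] [-0.09  0.56  1.37  0.2   0.91  1.01]
30 [758.   6. 178.] [-0.11  0.62  1.3   0.34  0.77  0.9 ]
40 [752.   3. 172.] [-0.14  0.58  1.44  0.61  0.58  0.63]
46 [746.   1. 170.] [-0.16  0.56  1.52  0.87  0.5   0.37]
52 [739.  -2. 175.] [-0.18  0.54  1.59  1.18  0.46  0.06]
58 [731.  -5. 182.] [-0.2   0.52  1.65  1.5   0.48 -0.25]
64 [723.  -8. 189.] [-0.22  0.51  1.71  1.77  0.54 -0.52]
70 [714. -12. 197.] [-0.24  0.5   1.76  1.97  0.63 -0.72]
0.6
0 [674.  19. 140.] [-0.03  0.67  1.23 -0.    1.23  1.02]
20 [695.  22. 174.] [-0.08  0.55  1.38  0.25  0.94  0.84]
30 [751.  21. 178.] [-0.11  0.62  1.3   0.41  0.83  0.72]
40 [746.  16. 172.] [-0.15  0.59  1.43  0.7   0.67  0.44]
46 [740.  13. 170.] [-0.17  0.57  1.5   0.93  0.61  0.21]
52 [734.  10. 175.] [-0.2   0.55  1.56  1.17  0.6  -0.03]
58 [726.   5. 182.] [-0.22  0.54  1.62  1.41  0.62 -0.26]
64 [719.   1. 189.] [-0.25  0.53  1.68  1.62  0.68 -0.47]
70 [710.  -4. 197.] [-0.27  0.53  1.72  1.78  0.76 -0.63]
0.75
0 [665.  33. 140.] [-0.01  0.66  1.27 -0.    1.22  0.89]
20 [685.  36. 174.] [-0.08  0.55  1.39  0.29  0.97  0.68]
30 [742.  34. 178.] [-0.11  0.62  1.3   0.47  0.89  0.55]
40 [737.  29. 172.] [-0.16  0.6   1.41  0.75  0.77  0.28]
46 [732.  25. 170.] [-0.19  0.59  1.48  0.95  0.73  0.09]
52 [727.  20. 175.] [-0.22  0.57  1.54  1.15  0.73 -0.1 ]
58 [720.  15. 182.] [-0.24  0.56  1.59  1.33  0.77 -0.28]
64 [713.   9. 189.] [-0.27  0.56  1.63  1.5   0.82 -0.44]
70 [705.   3. 197.] [-0.3   0.56  1.67  1.64  0.89 -0.57]
```

Run:
```python
from h import *
C=(471.0,-36.9); x,y=cp(C,SY,GX,0); o=down(SY-np.pi/2)
bot.move_gripper(85); bot.move_to([x,y,150],o); print(bot.servo_line([x,y,46],speed=80,until_force=8))
bot.move_gripper(0,110); print(st())
bot.servo_line([x,y,75],speed=50); bot.servo_line([x,y,140],speed=100); print(st())
for a in path(0.5):
    p,q=pour(*a); bot.servo_line(p,q,speed=90 if a[2]<35 else 25)
print(st()); bot.dwell(1.0)
for n in("scene","side"):
    c=cam(n); cv2.imwrite(f"pics/{n}2.png",cv2.resize(c["image"][60:330,60:420] if n=="scene" else c["image"][60:330,150:400],None,fx=2.1,fy=2.1,interpolation=cv2.INTER_CUBIC))
```

```text
False
(59.4, [517.3, -40.5, 46.7], [-0.15, 0.5, 1.78, -0.0, 0.86, 1.5], [0.4, -0.7, 5.5], [0.05, 0.18, 0.02], 56.8, 118.5)
(60.9, [516.5, -40.4, 139.3], [-0.15, 0.35, 1.73, -0.0, 1.06, 1.5], [0.2, 0.5, -5.4], [0.08, -0.07, -0.05], 56.8, 117.5)
(67.6, [712.7, -9.1, 197.6], [-0.25, 0.51, 1.75, 1.9, 0.67, -0.68], [0.1, 0.0, -3.4], [-0.37, 0.86, 0.0], 56.4, 118.5)
```

View pics/scene2.png

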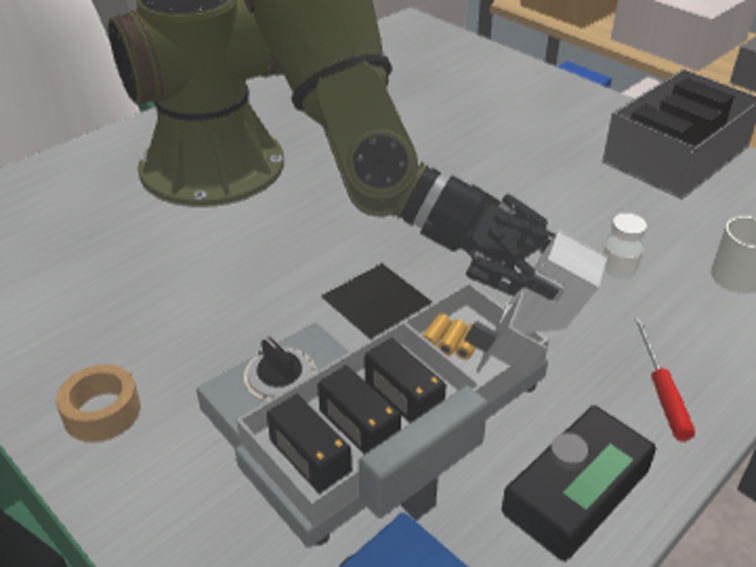

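All three bushes lie in the small bay (around (452,335)). Now I'll take the can back to its mat.

Run:
```python
from h import *
for a in path(0.5)[::-1][1:]:
    a=(a[0],a[1]+(15 if a[2]<60 else 0),a[2],a[3]); p,q=pour(*a); bot.servo_line(p,q,speed=60)
print(st())
x,y=cp((441,215),-0.05,GX,0); o=down(-0.05-np.pi/2)
p0=bot.read_state()["ee_pos"]; bot.servo_line([p0[0],p0[1],180],speed=120)
bot.servo_line([x,y,180],o,speed=130); bot.servo_line([x,y,65],speed=100)
print(bot.servo_line([x,y,43],speed=25,until_force=4),st())
bot.move_gripper(80); bot.servo_line([x,y,160],speed=120)
p=[430,195,270]; bot.move_to(p,near(p,-0.05-np.pi/2)[1])
r,c=wlook((330,570,90,300),60,82,save="pics/w6.png");print(r,wlook((330,570,90,300),86,105,amin=100)[0],st())
```

```text
(72.9, [679.6, 9.4, 155.2], [-0.04, 0.67, 1.2, 0.0, 1.27, 1.11], [0.8, -0.2, -2.7], [0.08, -0.04, 0.05], 57.3, 118.3)
True (77.6, [486.8, 212.7, 46.7], [0.34, 0.52, 1.74, -0.0, 0.88, 1.96], [-2.1, -0.9, 7.3], [-0.0, 0.22, -0.0], 56.8, 119.4)
[(444, 183, 141, 122, -0.045)] [(402, 148, 30, 10, -3.142)] (79.7, [429.9, 194.9, 268.6], [0.35, 0.11, 1.71, -0.0, 1.33, 1.97], [-0.1, 0.2, 0.1], [-0.06, 0.01, -0.07], 79.9, 0.0)
```

View pics/w6.png

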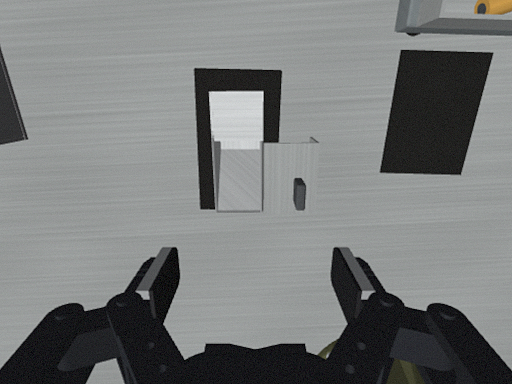

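The empty can stands on its mat, its lid still aside with the tab at (299,193). Sliding it shut.

Run:
```python
from h import *
yaw=-0.048; x,y=402,148; o=near([x,y,150],yaw-np.pi/2)[1]
bot.move_gripper(40); bot.move_to([x,y,140],o); print(bot.servo_line([x,y,93],speed=80,until_force=5))
bot.move_gripper(0,20); print(st())
X,Y=cp((x,y),yaw,0,61.5); bot.servo_line([X,Y,93],speed=35); print(st())
bot.move_gripper(30); bot.servo_line([X,Y,160],speed=150)
p=[430,195,270]; bot.move_to(p,near(p,yaw-np.pi/2)[1])
r,c=wlook((330,570,90,300),60,82,save="pics/w7.png");print(r,wlook((330,570,90,300),86,105,amin=100)[0])
p=[480,-243,260]; bot.move_to(p,near(p,SY-np.pi/2)[1])
print(wlook((400,560,-350,-130),62,92,save="pics/w8.png")[0],st())
a,b=cv2.imread("pics/w7.png"),cv2.imread("pics/w8.png"); cv2.imwrite("pics/fin.png",cv2.resize(np.hstack([a,b]),(800,300)))
```

```text
False
(81.9, [402.1, 148.1, 93.3], [0.27, 0.25, 2.0, 0.0, 0.89, 1.89], [-1.1, -0.1, 3.3], [0.06, 0.18, 0.08], 9.3, 25.6)
(83.8, [405.1, 209.0, 93.3], [0.4, 0.3, 1.93, -0.0, 0.91, 2.02], [-2.8, -6.6, 9.4], [-1.22, 0.28, -0.2], 9.5, 26.6)
[(445, 216, 141, 63, -0.057)] [(406, 209, 30, 10, -0.067)]
[(495, -245, 51, 15, -0.067), (552, -236, 212, 15, -1.571)] (87.0, [480.4, -242.1, 260.1], [-0.53, 0.27, 1.54, 0.0, 1.33, 1.11], [-0.6, -0.5, 0.5], [0.06, -0.01, 0.01], 30.2, 0.0)
```

View pics/fin.png

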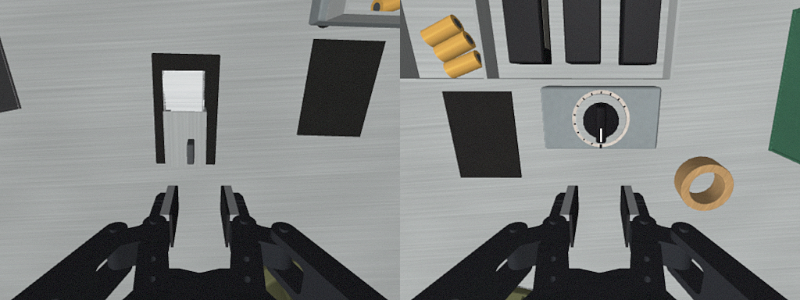

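The lid is shut on the mat (left), the pointer is on its zero mark, three bushes are in the small bay and three batteries in the large one (right).

```bash
python3 -c "
from rig import bot
bot.dwell(0.5); print(bot.finish_job())"
```

```text
the job is handed in; nothing more can be done
None
```

I handed the job in at about 88 s: the pointer is at zero, all three loose batteries stand in the large bay, the three bushes are in the small bay, and the can is back on its mat with the lid shut; neither the jar nor the tape was touched.

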